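Roll the milling jar up the ramp into the jar mill

ROBOT

A 6-joint arm with a two-finger parallel gripper is mounted at the origin on the work surface. World frame = base frame: x ahead of the robot, y to its left, z up, the work surface at z = 0. Lengths are in mm, angles in rad, forces in N, time in s.
With the tool pointing down it reaches from about 350 to 975 mm from the base axis. Payload 7.1 kg.
Tool frame: the origin (TCP) lies between the finger pads; the fingertips stand 19 mm ahead of it and the grasp point (between the pads) is the TCP; z points along the fingers, y is the line along which they close (so a half turn about z gives the same grasp; the last joint's range is limited). The gripper opens to 88 mm and grips with 3 to 60 N. Pads are 20 mm wide; open, the fingers measure 115 mm over their backs; the gripper's body (75 mm by 178 mm) begins 61 mm behind the grasp point.
Start: joints at [-1.164, 0.423, 1.63, -0, 1.089, -0.019], TCP at [258.171, -569.168, 241.675] pointing down, gripper open.
Joint ranges: [-3, 3], [-0.9, 2.11], [0.09, 2.58], [-1.31, 4.45], [0.11, 2.69], [-2.54, 2.54]. Speed limits (rad/s): [2.39, 2.39, 3.01, 3.14, 3.14, 3.14].

INTERFACE

Orientations are given as a rotation vector (axis times angle).
In Python, from workcell import ctrl gives the robot as it stands.
- The arm moves only by the tool arm_command, never from a script. Its argument "series" is a list of rows, each an object with "linear": the shift along the tool's x, y, z in m, a list of three; "turn": the turn about the tool's z in rad. A call has 1 to 10 rows; each row shifts and turns the commanded pose from where the row before left it, along the tool's axes as they then stand; what a row does not reach is not made up. A row lasts 1/10 s, in which the tool goes at most 50 mm and 8.59 degrees, less where a joint would pass 70% of its speed; a pose out of reach is approached as far as the arm can. A call with a gripper value outside its range is refused whole. "jaw" is the opening, from -1 (shut) to 1 (fully open), set as the call begins (left out, the last holds). The fingers move at their own pace and stop on an object; the grip force is fixed at half the most. Time passes only in rows, so rows that do not move let the fingers close. It gives the time, the measured TCP pose, the force, the opening and the grip force at its end, in the units of the state.
- ctrl.get_obs(): the state, without advancing time (a new reading comes with each control period).
- ctrl.get_image(name): name is "side" or "top"; returns a dict with "frame" (400x640x3 uint8, blue, green, red), "fx", "fy", "cx", "cy" (pixels), "k1" (the pictures are not rectified: a ray, as slopes to the right and down, at radius r is drawn at 1 + k1 r^2 times it, then the intrinsics apply), "rvec" (rotation vector, rad) and "tvec" (3), from world to camera coordinates, as OpenCV has them. Camera axes: x right, y down, z forward; pixel columns grow to the right and rows downward; lengths in mm; the calibration is good to about 2 mm. A picture is of the moment at which its call begins. There is no depth.
- ctrl.close_job(): hands the job in; it is judged then, once.
The state is a dict: "t": time; "qpos": joint angles; "qvel": joint speeds; "joint_torque": joint torques, N m; "ee_pos": TCP position; "orientation": TCP orientation; "ft_force": force on the tool from outside, world axes, zero at the start; "moment": the same for the moment, N m; "width": finger opening in mm; "grasp_force": force on a finger pad.
Only numpy, scipy, OpenCV 4.12 (cv2) and the standard library are available. Lean on these libraries where they do the work, as an engineer would, in place of code of your own. Each camera call takes 0.05 s, during which the arm holds its last target. There are 200 camera calls.

TASK

Load the glaze mill: with your fingertips push the white milling jar with the blue lid, which lies in front of the aluminium ramp, up the ramp and over the front roller until it has settled down between the mill's two rollers. Keep your fingers right behind it at a steady pace the whole way up, so that it neither rolls back down nor runs off ahead of you; do not lift or carry it, and leave the other loose things on the table where they stand. Then take your hand away and leave the jar lying still in the mill.

Things in the scene. Friction and masses are not known exactly. Their poses are not given: they have to be found in the camera images.
- jar: milling jar: closed smooth, slippery white plastic cylinder on its side, 96 mm diameter, 150 mm long, about 0.8 kg, blue screw lid at its +y end, two black plastic bands that it rolls on (20 mm wide, 1.5 mm proud of the body). Origin at its middle; y along its axis; x, z turn as it rolls. Starts on the table 10 to 40 mm before the ramp's foot, nearly square to it. Rolls freely; a few newtons move it.
- mill: tabletop jar mill with its ramp, fixed, but placed and turned differently each time. Origin on the table (z = 0) under the ramp's middle line; x points the way the jar travels (up the ramp, into the mill), y along the rollers, z up. In this frame the ramp's foot is at x = -125 mm, its top end at x = 90, z = 38 mm. Green side plates, 6 mm thick, 62 mm high, at y = +-107 mm.
- ramp: aluminium loading ramp, fixed to the mill, slope 10 degrees. Origin at the middle of its foot edge on the upper face; x up the slope, z square to its face. 219 mm long, 202 mm wide between its two side flanges, which stand 22 mm above its face (3 mm thick). On it the jar's axis is 48 mm above the face.
- front_roller: front roller of the mill: black rubber, 29 mm diameter, 196 mm long, free to turn, origin at its middle: x = 110, z = 26.5 mm in the mill's frame. It is the crest of the way: once the jar's axis (there 89 mm above the table) has passed over this roller's axis, the jar drops 8 mm into its seat by itself.
- rear_roller: rear roller, the jar's stop: like the front one, 62 mm further in (x = 172, z = 26.5 mm in the mill's frame).
- seat (a point): where the middle of the jar is when it is seated between the two rollers: x = 141 mm, y = 0 in the mill's frame, 81 mm above the table.
- stop_bar (a point): middle of the steel stop bar behind the rear roller: 10 mm diameter, along the rollers, x = 200, z = 83 mm in the mill's frame, 6 mm behind the seated jar; its posts are 92 mm high.
- housing (a point): centre of the top of the mill's green motor housing (140 x 85 mm, 98 mm high, dial up to 112 mm) beyond the right (-y) ends of the rollers: x = 142, y = -156 mm in the mill's frame.
- spare_lid: bystander: loose blue plastic lid, 92 mm in diameter, 24 mm high, lying beside the ramp. Origin at the centre of its underside.
- kiln_post: bystander: upright terracotta-coloured kiln post, 38 mm in diameter, 64 mm high, beside the ramp. Origin at the centre of its underside.
- beaker: bystander: open grey beaker, 60 mm in diameter, 70 mm high, beside the ramp. Origin at the centre of its underside.
- spray_bottle: bystander: white spray bottle with a red head, 72 mm in diameter, 216 mm high. Origin at the centre of its underside.
- bowl: bystander: white bowl, 140 mm in diameter, 60 mm high. Origin at the centre of its underside.
- brush_mug: bystander: blue mug of brushes and tools, 80 mm in diameter, about 200 mm high with its brushes. Origin at the centre of its underside.
- stirring_paddle: bystander: flat dark wooden paddle, 205 x 42 x 6 mm, lying on the table. Origin at the centre of its underside.
Mind the look-alikes: they are no part of the job. Leave any purple or yellow look-alike of the jar alone.

How it is judged (in metres and radians):
On the way:
1. the jar is on the upper half of the ramp, before the crest, resting on the ramp (x of jar in the frame of mill between 0 and 0.1 m and z of jar in the frame of ramp below 0.058 m), for 0.05 s.
At the end, for the whole second after the job is handed in: The jar lies at rest in the dip between the two rollers: its middle within 6 mm of the seat along the travel, not more than 4 mm high, within 30 mm of the middle line between the side plates, its axis within 0.06 rad of the rollers', and it no longer moves or turns (under 20 mm/s and 0.3 rad/s) (x of jar in the frame of mill between 0.135 and 0.147 m and z of jar in the frame of mill below 0.085 m and y of jar in the frame of mill between -0.03 and 0.03 m and angle between the y axis of jar and the y axis of mill, either way round below 0.06 rad and linear speed of jar below 0.02 m/s and angular speed of jar below 0.3 rad/s); the robot touches nothing.
It fails at once if the jar is lifted or carried: it rises more than 20 mm off the table and ramp ((z of jar in the frame of ramp above 0.068 m and height (world z) of jar above 0.068 m) or height (world z) of jar above 0.109 m).
It fails at once if the jar is left to itself on the slope: the hand (grasp point) is over 170 mm from the jar's middle while the jar is between the lowest 30 mm of the ramp and the crest (x of jar in the frame of mill between -0.095 and 0.105 m and distance between the grasp point and jar above 0.17 m).
It fails at once if the jar runs away on the slope: it rolls back or shoots ahead faster than 0.45 m/s (x of jar in the frame of mill below 0.105 m and linear speed of jar above 0.45 m/s).
It fails at once if a bystander is shifted by more than 30 mm (distance of any of spare_lid, kiln_post, beaker, spray_bottle, bowl, brush_mug, stirring_paddle from where it was at the start of the episode above 0.03 m).
It fails at once if a standing bystander is knocked over (angle between any of kiln_post, beaker, spray_bottle, brush_mug's own z axis and vertical above 0.6 rad).
It also fails if it takes over 48 s, if anything falls off the work surface, if the arm or the gripper's body presses on something with over 40 N, if the wrist force passes 120 N, or if a joint passes its speed limit or range.

## Working session

There is one attempt and no reset: what is moved stays moved. The work goes in short steps, Python scripts to look and compute and a tool call to move; the robot and the scene stay as the last step left them, time stands still between calls to the robot, and variables do not carry over. Pictures are saved under pics/ and viewed, at most 10 in all, crops included, and the job is handed in when it is done.

Besides the shell and the picture viewer there is one more tool, called after ">>>" as name(argument=value, ...) on one line, values as JSON. arm_command: Moves the arm, as the interface text tells. Its arguments: {"type":"object","properties":{"series":{"type":"array"},"jaw":{"type":"number"}},"required":["series"]}

```bash
mkdir -p pics; cat > h.py <<'E'
import numpy as np, cv2
from workcell import ctrl
def cam(n):
    d=ctrl.get_image(n); return d
def K(d): return np.array([[d['fx'],0,d['cx']],[0,d['fy'],d['cy']],[0,0,1.]]),np.array([d['k1'],0,0,0.])
def proj(d,P):
    k,D=K(d); return cv2.projectPoints(np.float64(P).reshape(-1,1,3),np.float64(d['rvec']),np.float64(d['tvec']),k,D)[0][:,0]
def unproj(d,uv,z):
    k,D=K(d); n=cv2.undistortPoints(np.float64(uv).reshape(-1,1,2),k,D)[:,0]
    R=cv2.Rodrigues(np.float64(d['rvec']))[0]; c=-R.T@np.float64(d['tvec']).ravel()
    r=np.c_[n,np.ones(len(n))]@R; z=np.broadcast_to(z,len(n))
    return c+r*((z-c[2])/r[:,2])[:,None]
E
python3 - <<'E'
from h import *
import pickle
for n in('top','side'):
    d=cam(n); cv2.imwrite(f'pics/{n}0.png',d['frame']); pickle.dump(d,open(n+'0.pkl','wb'))
    R=cv2.Rodrigues(np.float64(d['rvec']))[0]; print(n,-R.T@np.float64(d['tvec']).ravel(),R[2],d['fx'],d['k1'])
o=ctrl.get_obs(); print(o['t'],o['ee_pos'],o['orientation'],o['width'])
E
```

```text
top [ 439.73992247  -14.04663825 1610.37663014] [ 0.06561074  0.01542494 -0.99772607] 418.78320801307996 -0.03200738539966599
side [-33.05771504 643.92541806 768.41490791] [ 0.50422019 -0.608852   -0.61242244] 366.2705843434446 0.023944211395914253
0.1 [ 257.97601386 -568.7628522   240.98736561] [-3.06935121e+00 -6.63494978e-01  4.17164115e-04] 87.89987507603996
```

View pics/top0.png

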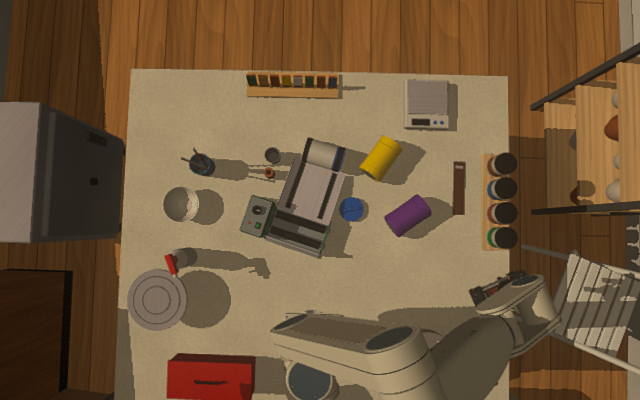

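View pics/side0.png

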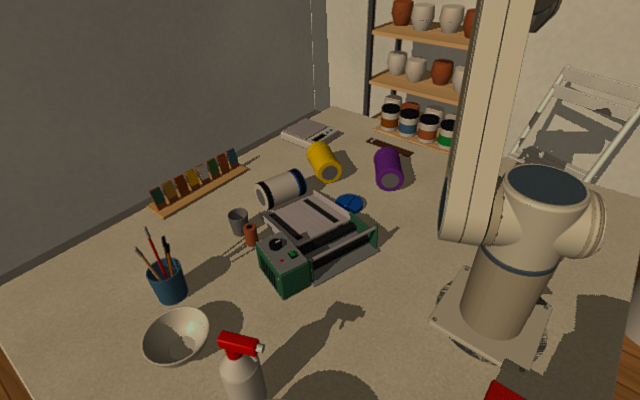

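The top view shows the jar at (325,155) at the far end of the ramp. The ramp's foot is near (318,165), the mill is at (300,230), the housing at (257,215), the blue spare lid at (351,209), the post at (269,172), the beaker at (272,155) and the yellow look-alike at (380,158). The jar has to travel towards the robot.

```bash
python3 - <<'E'
import cv2
a=cv2.imread('pics/top0.png')[125:265,230:410]; cv2.imwrite('pics/topc.png',cv2.resize(a,None,fx=4.25,fy=4.25,interpolation=cv2.INTER_CUBIC))
a=cv2.imread('pics/side0.png')[150:310,215:395]; cv2.imwrite('pics/sidec.png',cv2.resize(a,None,fx=3.7,fy=3.7,interpolation=cv2.INTER_CUBIC))
E
```

```text
(no output)
```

View pics/topc.png

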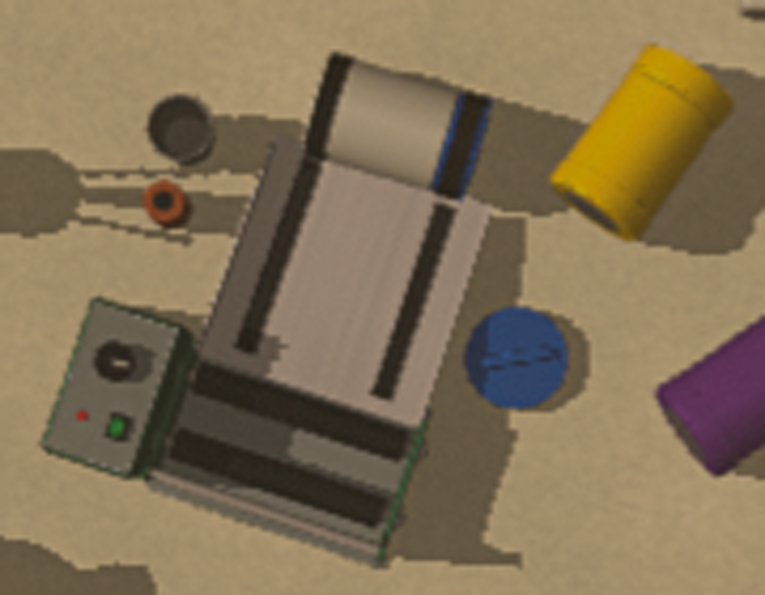

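View pics/sidec.png

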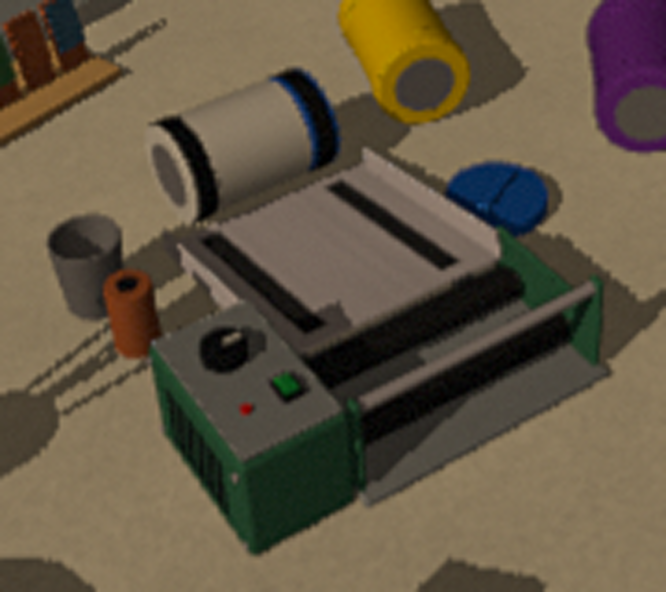

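```bash
cat > fit.py <<'E'
from h import *
import pickle
from scipy.optimize import least_squares
T=pickle.load(open('top0.pkl','rb'));S=pickle.load(open('side0.pkl','rb'))
t=lambda p:np.float64(p)/4.25+[230,125]
s=lambda p:np.float64(p)/3.7+[215,150]
a=np.radians(10)
def ramp(x,y,z): return [-125+x*np.cos(a)-z*np.sin(a),y,x*np.sin(a)+z*np.cos(a)]
H=[[72,-198.5,98],[72,-113.5,98],[212,-113.5,98],[212,-198.5,98]]
mt=H+[ramp(0,103,22),[110,-98,34],[110,98,34],[172,-98,34],[172,98,34]]
it=t([[95,299],[190,335],[135,474],[43,450],[490,205],[195,375],[410,445],[175,445],[385,510]])
ms=H+[ramp(0,103,22),[200,-107,83],[200,107,83]]
is_=s([[152,347],[245,303],[350,400],[258,462],[365,150],[360,400],[592,288]])
def W(p,P):
    c,s_=np.cos(p[2]),np.sin(p[2]); P=np.float64(P)
    return np.c_[p[0]+c*P[:,0]-s_*P[:,1],p[1]+s_*P[:,0]+c*P[:,1],P[:,2]]
f=lambda p:np.r_[proj(T,W(p,mt))-it,proj(S,W(p,ms))-is_]
r=least_squares(lambda p:f(p).ravel(),[600,0,np.pi+.3],loss='soft_l1',x_scale=[100,100,.5])
if __name__=='__main__':
    p=r.x;print('mill',p[:2],p[2]);print(f(p).round(1).tolist())
    J=unproj(T,t([[335,52],[307,157],[460,199],[490,97]]),48);print(J.round(1))
    c=J.mean(0);ax=(J[2]+J[3]-J[0]-J[1])[:2]/2;print('jar',c,np.linalg.norm(ax),np.linalg.norm((J[0]+J[3]-J[1]-J[2])/2),'yaw',np.arctan2(ax[1],ax[0])-np.pi/2)
    R=np.array([[np.cos(p[2]),np.sin(p[2])],[-np.sin(p[2]),np.cos(p[2])]])
    print('jar in mill',R@(c[:2]-p[:2]))
    B=unproj(T,t([[180,128],[166,203],[516,358],[640,150]]),[70,64,24,48]);print(B.round(0),((B[:,:2]-p[:2])@R.T).round(0))
E
python3 fit.py
```

```text
mill [558.63984661  17.95140392] 2.848474608035363
[[-0.4, -0.4], [-0.7, -1.6], [-0.1, 2.5], [-0.6, 0.8], [1.3, -2.1], [0.6, 0.8], [-0.5, 0.7], [0.1, 0.0], [0.2, 1.1], [-1.1, -2.9], [2.2, -4.0], [2.0, 1.1], [-3.4, 0.1], [-2.4, -3.1], [-0.9, 1.2], [1.2, -2.2]]
[[ 774.4   28.9   48. ]
 [ 679.7   51.3   48. ]
 [ 645.4  -84.8   48. ]
 [ 737.  -109.5   48. ]]
jar [709.11369429 -28.53845763  48.        ] 141.87459189313654 96.10589871678467 yaw -3.3966349407696925
jar in mill [-157.48849711    1.02924304]
[[ 699.  162.   70.]
 [ 634.  173.   64.]
 [ 507. -139.   24.]
 [ 693. -243.   48.]] [[ -93. -179.]
 [ -27. -170.]
 [   4.  165.]
 [-204.  211.]]
```

```bash
cat > ov.py <<'E'
from fit import *
def draw(d,p,x0,y0,w,h,k,segs):
    im=cv2.resize(d['frame'][y0:y0+h,x0:x0+w],None,fx=k,fy=k,interpolation=cv2.INTER_CUBIC)
    for sg in segs:
        q=((proj(d,W(p,sg))-[x0-.5,y0-.5])*k).astype(int)
        cv2.line(im,tuple(map(int,q[0])),tuple(map(int,q[1])),(255,0,255),1)
    return im
L=lambda P:[[P[i],P[(i+1)%len(P)]] for i in range(len(P))]
segs=L(H)+L([ramp(0,-101,0),ramp(0,101,0),ramp(219,101,0),ramp(219,-101,0)])+[[ramp(0,103,22),ramp(219,103,22)],[ramp(0,-103,22),ramp(219,-103,22)],[[200,-107,83],[200,107,83]],[[110,-98,41],[110,98,41]],[[172,-98,41],[172,98,41]]]
if __name__=='__main__':
    A=draw(T,r.x,230,125,130,140,4,segs);B=draw(S,r.x,250,180,130,130,4.3,segs)[:560]
    C=np.hstack([A[:,:430],cv2.resize(B,(360,360))[:,:]]) if 0 else None
    B=cv2.resize(B,(int(B.shape[1]*.65),int(B.shape[0]*.65)));B=cv2.copyMakeBorder(B,0,560-B.shape[0],0,0,cv2.BORDER_CONSTANT)
    C=np.hstack([A[:,:430],B]);print(C.shape);cv2.imwrite('pics/ov.png',C[:600,:800])
E
python3 ov.py
```

```text
(560, 793, 3)
```

View pics/ov.png

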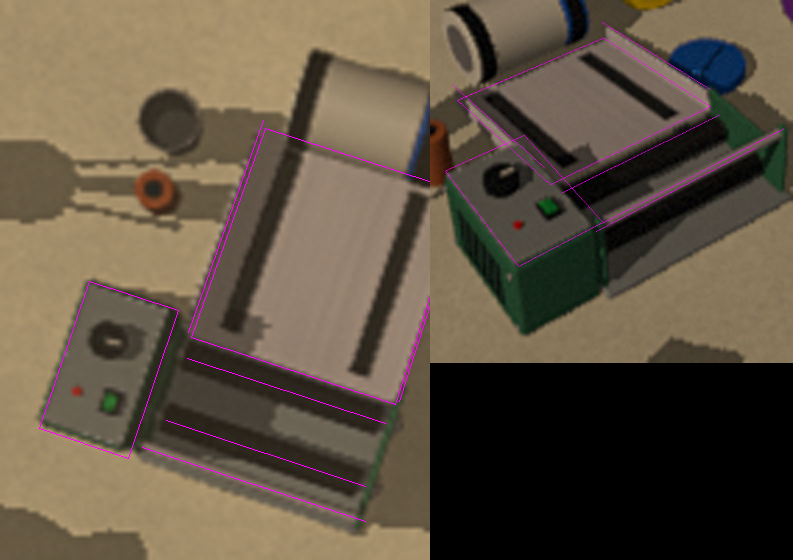

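The overlay matches to about 5 mm, which is good enough. The jar measures 96 mm across and lies 32 mm before the foot, as stated. I'll rotate first, then fly over.

>>> arm_command(series=[{"linear": [0,0,0],"turn": 0.144},{"linear": [0,0,0],"turn": 0.144},{"linear": [0,0,0],"turn": 0.144},{"linear": [0,0,0],"turn": 0.144},{"linear": [0,0,0],"turn": 0.143},{"linear": [0,0,0],"turn": 0}], jaw=0.4)

```text
t: 0.7
ee_pos: [258.1, -568.9, 241.2]
orientation: [-3.107, 0.461, 0.001]
ft_force: [-0.4, -0.4, 0.3]
width: 61.7
grasp_force: 0.0
```

```bash
cat > go.py <<'E'
import sys
from fit import *
from scipy.spatial.transform import Rotation as Ro
o=ctrl.get_obs(); e=np.float64(o['ee_pos']); R=Ro.from_rotvec(o['orientation']).as_matrix(); p=r.x
yaw=np.arctan2(R[1,0],R[0,0]); M=np.array([[np.cos(p[2]),np.sin(p[2])],[-np.sin(p[2]),np.cos(p[2])]])
print('t',o['t'],'tcp',e.round(1),'mill',(M@(e[:2]-p[:2])).round(1),'yaw err',round((yaw-p[2]+np.pi/2)%np.pi-np.pi/2,4),'tilt',R[2].round(4),'F',np.round(o['ft_force'],1),'w',o['width'],'q',np.round(o['qpos'],2))
for a_ in sys.argv[1:]:
    g=np.float64(a_.split(',')).reshape(1,3); print(a_,'-> tool shift mm',(R.T@(W(p,g)[0]-e)).round(1))
E
python3 go.py -270,1,240 -270,1,48
```

```text
t 0.7 tcp [ 258.1 -568.9  241.2] mill [118.2 648.7] yaw err -0.0014 tilt [-6.e-04 -7.e-04 -1.e+00] F [-0.4 -0.4  0.3] w 61.72760870791275 q [-1.16  0.42  1.63  0.    1.09  0.7 ]
-270,1,240 -> tool shift mm [ 387.3 -648.2    1.5]
-270,1,48 -> tool shift mm [ 387.4 -648.1  193.5]
```

>>> arm_command(series=[{"linear": [0.0215,-0.036,0],"turn": 0},{"linear": [0.0215,-0.036,0],"turn": 0},{"linear": [0.0215,-0.036,0],"turn": 0},{"linear": [0.0215,-0.036,0],"turn": 0},{"linear": [0.0215,-0.036,0],"turn": 0},{"linear": [0.0215,-0.036,0],"turn": 0},{"linear": [0.0215,-0.036,0],"turn": 0},{"linear": [0.0215,-0.036,0],"turn": 0},{"linear": [0.0215,-0.036,0],"turn": 0},{"linear": [0.0215,-0.036,0],"turn": 0}])

```text
t: 1.7
ee_pos: [569.0, -285.3, 241.5]
orientation: [-3.109, 0.452, 0.001]
ft_force: [-0.0, -0.9, -0.8]
width: 61.2
grasp_force: 0.0
```

>>> arm_command(series=[{"linear": [0.0215,-0.036,0],"turn": 0},{"linear": [0.0215,-0.036,0],"turn": 0},{"linear": [0.0215,-0.036,0],"turn": 0},{"linear": [0.0215,-0.036,0],"turn": 0},{"linear": [0.0215,-0.036,0],"turn": 0},{"linear": [0.0215,-0.036,0],"turn": 0},{"linear": [0.0215,-0.036,0],"turn": 0},{"linear": [0.0215,-0.036,0],"turn": 0},{"linear": [0,0,0],"turn": 0},{"linear": [0,0,0],"turn": 0}])

```text
t: 2.7
ee_pos: [815.8, -59.7, 240.4]
orientation: [3.109, -0.452, -0.002]
ft_force: [-0.7, -0.7, -0.8]
width: 61.0
grasp_force: 0.0
```

```bash
python3 go.py -270,1,48; python3 - <<'E'
from h import *
d=cam('top'); a=d['frame'][90:230,250:430]; cv2.imwrite('pics/top1.png',cv2.resize(a,None,fx=4,fy=4,interpolation=cv2.INTER_CUBIC))
E
```

```text
t 2.7 tcp [815.8 -59.7 240.4] mill [-2.687e+02  1.000e-01] yaw err 0.0045 tilt [-1.5e-03  6.0e-04 -1.0e+00] F [-0.7 -0.7 -0.8] w 61.008314624991314 q [-0.09  0.72  1.12 -0.    1.3   1.77]
-270,1,48 -> tool shift mm [  1.6   0.8 192.4]
```

View pics/top1.png

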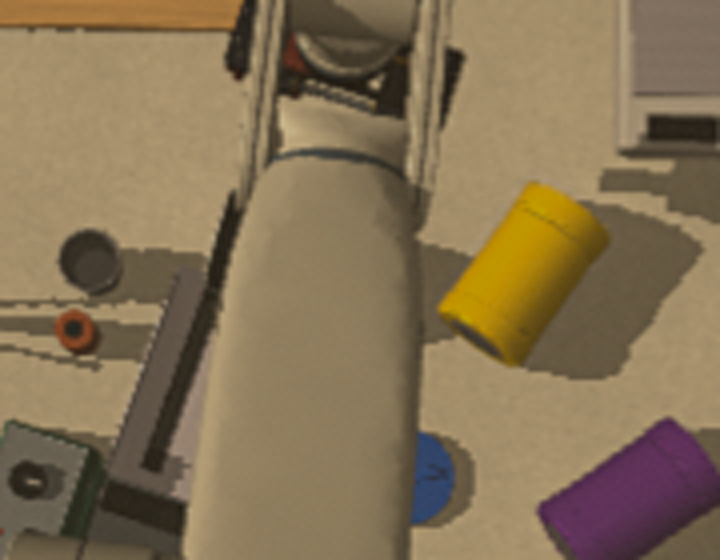

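The forearm covers the jar in this view. The gripper at (350,70) is behind it and clear of the yellow look-alike at (525,275). Lowering now.

>>> arm_command(series=[{"linear": [0,0,0.024],"turn": 0.004},{"linear": [0,0,0.024],"turn": 0},{"linear": [0,0,0.024],"turn": 0},{"linear": [0,0,0.024],"turn": 0},{"linear": [0,0,0.024],"turn": 0},{"linear": [0,0,0.024],"turn": 0},{"linear": [0,0,0.024],"turn": 0},{"linear": [0,0,0.022],"turn": 0},{"linear": [0,0,0],"turn": 0},{"linear": [0,0,0],"turn": 0}])

```text
t: 3.75
ee_pos: [815.6, -61.4, 51.7]
orientation: [3.107, -0.466, -0.001]
ft_force: [0.7, -0.2, 0.7]
width: 61.5
grasp_force: 0.0
```

```bash
python3 go.py -217,0,48; python3 - <<'E'
from h import *
d=cam('side'); a=d['frame'][130:290,215:395]; cv2.imwrite('pics/side1.png',cv2.resize(a,None,fx=3.7,fy=3.7,interpolation=cv2.INTER_CUBIC))
E
```

```text
t 3.75 tcp [815.6 -61.4  51.7] mill [-269.     1.7] yaw err -0.0044 tilt [-6.e-04  1.e-04 -1.e+00] F [ 0.7 -0.2  0.7] w 61.494711766384434 q [-0.09  0.91  1.21 -0.    1.03  1.78]
-217,0,48 -> tool shift mm [-52.   -1.5   3.7]
```

View pics/side1.png

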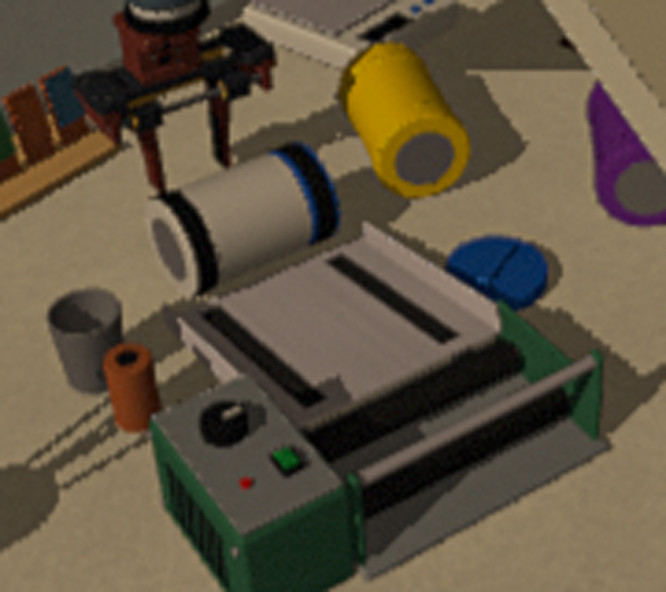

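The side view shows both fingers at (155,180) and (225,160), right behind the jar's middle at (245,215), with clear space around. Closing up gently, then pushing steadily.

>>> arm_command(series=[{"linear": [-0.005,-0.001,0.001],"turn": -0.003},{"linear": [-0.005,0,0],"turn": 0},{"linear": [-0.005,0,0],"turn": 0},{"linear": [-0.005,0,0],"turn": 0},{"linear": [-0.005,0,0],"turn": 0},{"linear": [-0.005,0,0],"turn": 0},{"linear": [-0.005,0,0],"turn": 0},{"linear": [-0.005,0,0],"turn": 0},{"linear": [-0.005,0,0],"turn": 0},{"linear": [-0.004,0,0],"turn": 0}])

```text
t: 4.8
ee_pos: [768.9, -45.4, 50.6]
orientation: [3.108, -0.46, -0.0]
ft_force: [-0.3, -0.6, -0.7]
width: 61.4
grasp_force: 0.0
```

>>> arm_command(series=[{"linear": [-0.004,0,0],"turn": 0},{"linear": [-0.004,0,0],"turn": 0},{"linear": [-0.004,0,0],"turn": 0},{"linear": [-0.004,0,0],"turn": 0},{"linear": [-0.005,0,0],"turn": 0},{"linear": [-0.005,0,0],"turn": 0},{"linear": [-0.005,0,-0.0009],"turn": 0},{"linear": [-0.005,0,-0.0009],"turn": 0},{"linear": [-0.005,0,-0.0009],"turn": 0},{"linear": [-0.005,0,-0.0009],"turn": 0}])

```text
t: 5.8
ee_pos: [726.3, -32.2, 55.4]
orientation: [-3.108, 0.46, -0.005]
ft_force: [4.5, -1.3, 2.2]
width: 61.4
grasp_force: 2.1
```

```bash
python3 go.py -100,0,63; python3 - <<'E'
from h import *
d=cam('side'); a=d['frame'][130:290,215:395]; cv2.imwrite('pics/side2.png',cv2.resize(a,None,fx=3.7,fy=3.7,interpolation=cv2.INTER_CUBIC))
E
```

```text
t 5.8 tcp [726.3 -32.2  55.4] mill [-175.1   -0.4] yaw err -0.0009 tilt [ 3.1e-03 -5.0e-04 -1.0e+00] F [ 4.5 -1.3  2.2] w 61.407650929488504 q [-0.06  0.78  1.47 -0.    0.89  1.8 ]
-100,0,63 -> tool shift mm [-75.    0.5  -7.9]
```

View pics/side2.png

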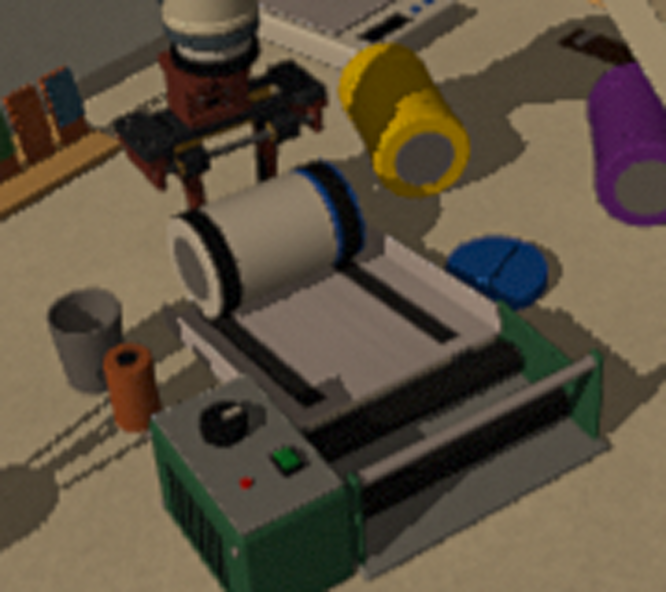

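The jar is on the ramp's foot with its bands on the dark tracks at (225,315) and (345,260), the fingers are behind it, and the force is about 4.5 N. Continuing at a steady 60 mm/s.

>>> arm_command(series=[{"linear": [-0.006,0,-0.0009],"turn": 0},{"linear": [-0.006,0,-0.0009],"turn": 0},{"linear": [-0.006,0,-0.0009],"turn": 0},{"linear": [-0.006,0,-0.0009],"turn": 0},{"linear": [-0.006,0,-0.0009],"turn": 0},{"linear": [-0.006,0,-0.0009],"turn": 0},{"linear": [-0.006,0,-0.0009],"turn": 0},{"linear": [-0.006,0,-0.0009],"turn": 0},{"linear": [-0.006,0,-0.0009],"turn": 0},{"linear": [-0.006,0,-0.0009],"turn": 0}])

```text
t: 6.85
ee_pos: [667.4, -14.6, 63.3]
orientation: [3.108, -0.46, -0.0]
ft_force: [4.7, -0.3, 3.2]
width: 61.6
grasp_force: 2.2
```

>>> arm_command(series=[{"linear": [-0.006,0,-0.0009],"turn": 0},{"linear": [-0.006,0,-0.0009],"turn": 0},{"linear": [-0.006,0,-0.0009],"turn": 0},{"linear": [-0.006,0,-0.0009],"turn": 0},{"linear": [-0.006,0,-0.0009],"turn": 0},{"linear": [-0.006,0,-0.0009],"turn": 0},{"linear": [-0.006,0,-0.0009],"turn": 0},{"linear": [-0.006,0,-0.0009],"turn": 0},{"linear": [-0.006,0,-0.0009],"turn": 0},{"linear": [-0.006,0,-0.0009],"turn": 0}])

```text
t: 7.85
ee_pos: [610.0, 2.8, 72.3]
orientation: [-3.108, 0.46, 0.0]
ft_force: [4.9, -1.9, 2.3]
width: 61.5
grasp_force: 2.2
```

```bash
python3 go.py 57,0,91; python3 - <<'E'
from h import *
d=cam('side'); a=d['frame'][130:290,215:395]; cv2.imwrite('pics/side3.png',cv2.resize(a,None,fx=3.7,fy=3.7,interpolation=cv2.INTER_CUBIC))
E
```

```text
t 7.85 tcp [610.    2.8  72.3] mill [-53.5  -0.3] yaw err -0.0011 tilt [-0. -0. -1.] F [ 4.9 -1.9  2.3] w 61.48150517811052 q [-0.01  0.63  1.75  0.    0.76  1.85]
57,0,91 -> tool shift mm [-110.5    0.4  -18.7]
```

View pics/side3.png

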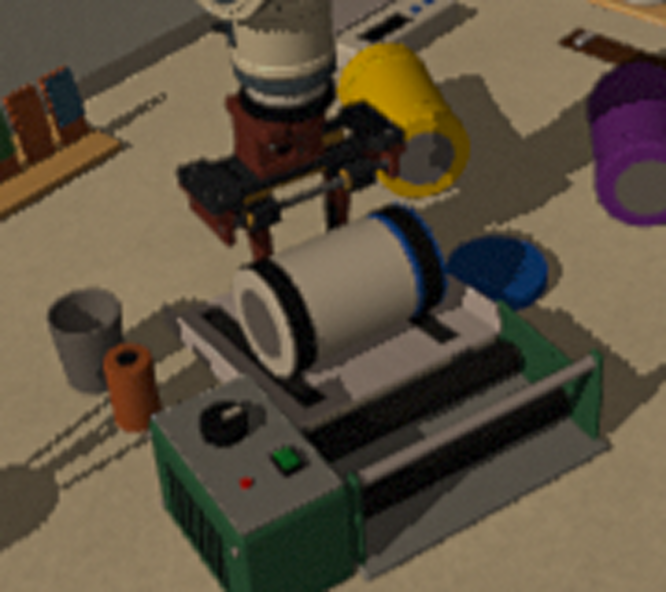

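The jar is halfway up, square on its tracks and held by the fingers. Continuing to the crest.

>>> arm_command(series=[{"linear": [-0.006,0,-0.001],"turn": 0},{"linear": [-0.006,0,-0.001],"turn": 0},{"linear": [-0.006,0,-0.001],"turn": 0},{"linear": [-0.006,0,-0.001],"turn": 0},{"linear": [-0.006,0,-0.001],"turn": 0},{"linear": [-0.006,0,-0.001],"turn": 0},{"linear": [-0.006,0,-0.001],"turn": 0},{"linear": [-0.006,0,-0.001],"turn": 0},{"linear": [-0.006,0,-0.001],"turn": 0},{"linear": [-0.006,0,-0.001],"turn": 0}])

```text
t: 8.9
ee_pos: [552.6, 20.2, 82.4]
orientation: [3.108, -0.46, 0.0]
ft_force: [4.6, -0.4, 2.1]
width: 61.6
grasp_force: 2.3
```

>>> arm_command(series=[{"linear": [-0.006,0,-0.001],"turn": 0},{"linear": [-0.006,0,-0.001],"turn": 0},{"linear": [-0.005,0,-0.001],"turn": 0},{"linear": [-0.005,0,-0.001],"turn": 0},{"linear": [-0.005,0,-0.001],"turn": 0},{"linear": [-0.004,0,-0.001],"turn": 0},{"linear": [-0.004,0,-0.001],"turn": 0},{"linear": [-0.004,0,-0.001],"turn": 0},{"linear": [-0.004,0,-0.001],"turn": 0},{"linear": [-0.004,0,0],"turn": 0}])

```text
t: 9.9
ee_pos: [507.0, 33.8, 91.1]
orientation: [3.107, -0.461, -0.003]
ft_force: [0.7, 0.7, -0.8]
width: 61.6
grasp_force: 0.0
```

```bash
python3 go.py 57,0,91; python3 - <<'E'
from h import *
d=cam('side'); a=d['frame'][130:290,215:395]; cv2.imwrite('pics/side4.png',cv2.resize(a,None,fx=3.7,fy=3.7,interpolation=cv2.INTER_CUBIC))
E
```

```text
t 9.9 tcp [507.   33.8  91.1] mill [54.1 -0.2] yaw err -0.0013 tilt [-1.6e-03  4.0e-04 -1.0e+00] F [ 0.7  0.7 -0.8] w 61.566374367413054 q [0.04 0.49 1.97 0.   0.68 1.91]
57,0,91 -> tool shift mm [-2.9  0.2  0.1]
```

View pics/side4.png

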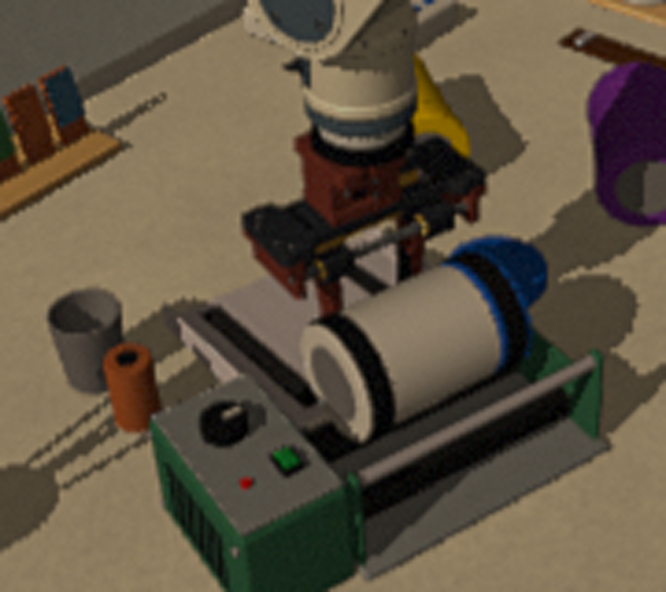

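The jar is just past the crest with its lid end at (515,310), and the contact force has dropped to zero, so it is rolling in by itself. I'll hold still while it settles, then check numerically.

>>> arm_command(series=[{"linear": [0,0,0],"turn": 0},{"linear": [0,0,0],"turn": 0},{"linear": [0,0,0],"turn": 0},{"linear": [0,0,0],"turn": 0},{"linear": [0,0,0],"turn": 0},{"linear": [0,0,0],"turn": 0},{"linear": [0,0,0],"turn": 0},{"linear": [0,0,0],"turn": 0},{"linear": [0,0,0],"turn": 0},{"linear": [0,0,0],"turn": 0}])

```text
t: 10.95
ee_pos: [508.1, 33.7, 91.3]
orientation: [-3.108, 0.46, -0.0]
ft_force: [-0.2, -1.1, -0.2]
width: 61.2
grasp_force: 0.0
```

```bash
python3 go.py; cat > chk.py <<'E'
from fit import *
d=cam('side'); f=d['frame'].astype(int); g=S['frame'].astype(int)
m=(np.abs(f-g).sum(2)>50).astype(np.uint8)
def sil(x,z,y=0):
    th=np.linspace(0,2*np.pi,60)
    P=np.array([[x+48*np.cos(q),y+e,z+48*np.sin(q)] for q in th for e in(-75,75)])
    h=cv2.convexHull(proj(d,W(r.x,P)).astype(np.float32)).astype(np.int32)
    M=np.zeros(m.shape,np.uint8);cv2.fillConvexPoly(M,h,1);return M
# contrast between just inside and just outside the silhouette on the forward/lower side, in current picture and changed mask
roi=np.zeros_like(m);roi[205:262,285:372]=1
for x,z in[(105,89),(115,88.7),(123,86),(131,83),(141,81),(151,83)]:
    for y in(-8,0,8):
        M=sil(x,z,y)*roi; print(x,y,'IoU',round((M&m).sum()/((M|(m*roi)).sum()),3))
np.save('side_%d.npy'%round(ctrl.get_obs()['t']*100),d['frame'])
import glob
fs=sorted(glob.glob('side_*.npy'))
if len(fs)>1:
    a,b=[np.load(q).astype(int) for q in fs[-2:]]; print('moved px in jar',((np.abs(a-b).sum(2)>40)&(sil(141,81)>0)).sum(),fs[-2:])
E
python3 chk.py
```

```text
t 10.95 tcp [508.1  33.7  91.3] mill [52.9 -0.4] yaw err -0.0011 tilt [ 0. -0. -1.] F [-0.2 -1.1 -0.2] w 61.156388778907775 q [0.04 0.49 1.97 0.   0.68 1.91]
105 -8 IoU 0.44
105 0 IoU 0.473
105 8 IoU 0.497
115 -8 IoU 0.51
115 0 IoU 0.542
115 8 IoU 0.565
123 -8 IoU 0.57
123 0 IoU 0.607
123 8 IoU 0.64
131 -8 IoU 0.592
131 0 IoU 0.636
131 8 IoU 0.656
141 -8 IoU 0.578
141 0 IoU 0.611
141 8 IoU 0.616
151 -8 IoU 0.56
151 0 IoU 0.575
151 8 IoU 0.557
```

>>> arm_command(series=[{"linear": [0.005,0,-0.005],"turn": 0},{"linear": [0.005,0,-0.01],"turn": 0},{"linear": [0.005,0,-0.015],"turn": 0},{"linear": [0,0,-0.02],"turn": 0},{"linear": [0,0,-0.02],"turn": 0},{"linear": [0,0,-0.02],"turn": 0},{"linear": [0,0,0],"turn": 0},{"linear": [0,0,0],"turn": 0}])

```text
t: 11.8
ee_pos: [522.9, 29.2, 181.9]
orientation: [-3.107, 0.461, -0.003]
ft_force: [1.2, -0.5, -0.5]
width: 61.4
grasp_force: 0.0
```

```bash
python3 go.py; cat > chk2.py <<'E'
from fit import *
# compare band/lid colours: render expected jar colour classes (dark bands, white body) and score against picture
d=cam('side'); g=cv2.cvtColor(d['frame'],cv2.COLOR_BGR2GRAY).astype(float)
C=-cv2.Rodrigues(np.float64(d['rvec']))[0].T@np.float64(d['tvec']).ravel()
def pts(x,z,y,w,rad,y0,y1):
    th,yy=np.meshgrid(np.linspace(0,2*np.pi,180),np.arange(y0,y1,2.)); th=th.ravel();yy=yy.ravel()
    c,s_=np.cos(w),np.sin(w); X=rad*np.cos(th)
    P=W(r.x,np.c_[x+c*X-s_*yy,y+s_*X+c*yy,z+rad*np.sin(th)])
    N=W([0,0,r.x[2]],np.c_[c*np.cos(th),s_*np.cos(th),np.sin(th)])
    return proj(d,P[((C-P)*N).sum(1)>12*np.linalg.norm(C-P,axis=1)*0.015])
def samp(q): return cv2.remap(g.astype(np.float32),q[:,:1].astype(np.float32),q[:,1:].astype(np.float32),cv2.INTER_LINEAR).ravel()
def zz(x): return 26.5+np.sqrt(62.5**2-min(abs(x-110),abs(x-172))**2) if x>110 else 89-(110-x)*.176
def score(v):
    x,y,w=v; z=zz(x)
    A=samp(pts(x,z,y,w,46.5,-48,38)); b=samp(pts(x,z,y,w,48,-64,-54)); e=samp(pts(x,z,y,w,48,56,64))
    return A.mean()-A.std()-(b.mean()+b.std())/2-(e.mean()+e.std())/2
res=sorted([(score((x,y,w)),x,y,w) for x in range(95,160,3) for y in range(-18,19,3) for w in np.arange(-.12,.13,.03)],reverse=True)
print(*[np.round(q,2).tolist() for q in res[:6]],sep='\n')
np.save('b_%05d.npy'%round(ctrl.get_obs()['t']*100),d['frame'])
E
python3 chk2.py
```

```text
t 11.8 tcp [522.9  29.2 181.9] mill [37.4 -0.5] yaw err -0.0012 tilt [ 1.6e-03 -5.0e-04 -1.0e+00] F [ 1.2 -0.5 -0.5] w 61.42573333806479 q [0.03 0.36 1.9  0.   0.88 1.9 ]
[47.94, 140.0, -3.0, 0.09]
[47.15, 140.0, 0.0, 0.06]
[46.77, 137.0, -3.0, 0.09]
[46.66, 137.0, 0.0, 0.06]
[46.62, 140.0, 0.0, 0.09]
[46.43, 140.0, -3.0, 0.06]
```

The jar is at x≈140, which is the seat. I'll clear the arm out of the top view and verify the axis there.

>>> arm_command(series=[{"linear": [0,0,-0.04],"turn": 0},{"linear": [0,0,-0.04],"turn": 0},{"linear": [0,0.04,-0.02],"turn": 0},{"linear": [0,0.045,0],"turn": 0},{"linear": [0,0.045,0],"turn": 0},{"linear": [0,0.045,0],"turn": 0},{"linear": [0,0.045,0],"turn": 0},{"linear": [0,0.045,0],"turn": 0},{"linear": [0,0.045,0],"turn": 0},{"linear": [0,0.045,0],"turn": 0}])

```text
t: 12.85
ee_pos: [418.3, -311.9, 280.1]
orientation: [-3.107, 0.46, 0.003]
ft_force: [0.2, -1.8, -0.1]
width: 61.3
grasp_force: 0.0
```

>>> arm_command(series=[{"linear": [0,0.04,0],"turn": 0},{"linear": [0,0.03,0],"turn": 0},{"linear": [0,0,0],"turn": 0},{"linear": [0,0,0],"turn": 0}])

```text
t: 13.25
ee_pos: [398.6, -377.2, 280.0]
orientation: [-3.106, 0.463, 0.003]
ft_force: [0.3, 0.3, 0.3]
width: 61.3
grasp_force: 0.0
```

```bash
python3 chk2.py; sed "s/cam('side')/cam('top')/;s/'b_/'top_/" chk2.py > chk3.py; python3 chk3.py; python3 go.py; python3 - <<'E'
import numpy as np,glob
fs=sorted(glob.glob('b_*.npy'));a,b=[np.load(f).astype(int) for f in fs[-2:]]
d=np.abs(a-b).sum(2)[215:255,300:355];print(fs,(d>60).sum(),d.size)
E
```

```text
[47.68, 140.0, -3.0, 0.09]
[46.83, 140.0, 0.0, 0.06]
[46.51, 140.0, 0.0, 0.09]
[46.4, 137.0, 0.0, 0.06]
[46.38, 137.0, -3.0, 0.09]
[46.29, 140.0, -3.0, 0.12]
[50.43, 140.0, 0.0, 0.0]
[48.59, 140.0, 3.0, 0.0]
[48.51, 140.0, 0.0, 0.03]
[47.86, 143.0, 0.0, 0.03]
[47.64, 143.0, 0.0, 0.06]
[47.02, 140.0, 0.0, -0.03]
t 13.35 tcp [ 399.2 -376.3  280.5] mill [ 38.8 423.5] yaw err -0.0005 tilt [-0.0015 -0.001  -1.    ] F [ 0.1  0.1 -0. ] w 61.38594366320307 q [-0.78  0.27  1.76  0.    1.11  1.09]
['b_01185.npy', 'b_01330.npy'] 0 2200
```

The top view gives x=140, y=0 and axis angle about 0, and the jar shows no change between two pictures 1.45 s apart. Handing in.

```bash
python3 -c "
from workcell import ctrl
print(ctrl.close_job())"
```

```text
the job is handed in; nothing more can be done
None
```

The jar was pushed up the ramp and over the front roller, and by the last top image it lies at x ≈ 140 mm, y ≈ 0, square to the rollers (the coarser side-view fit read 0.06–0.09 rad) and still; the hand is clear and the job was handed in at about 13.4 s, with no verdict returned.

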